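# Tap three guided stamps down in printing order

### The job

Print the wallpaper sample: with the fingertips, lightly tap the three guided stamps fully down onto the sheet, first the one with the round head, then the oblong, then the square. Only press them from above, gently enough not to squeeze out the ink (under 20 N), and do not lift or shift their blocks, or the print smears. Leave the brush, dish, jar and loose hand stamp alone.

Things in the scene. Friction and masses are not known exactly. Their poses are not given: they have to be found in the camera images.
- round_block: Loose dark wooden guide block of the round stamp, 84 x 84 x 27 mm, 0.5 to 0.85 kg, standing free on the bench; origin at the centre of its underside, z up, sides along x and y. The three blocks look alike; a steel stem rises from a 32 mm wide, 2 mm high steel collar in the middle and carries the head.
- round_top (a point): Centre of the top face of the round stamp's plain light wooden head (round disc, 46 mm across, 12 mm thick, flat top). With the stamp fully up and untouched it is 58 mm above the bench; fully down and released, 50 mm. Heads stand up to 19 mm clear of the block's wood.
- round_stem (a joint): How far the round stem has gone down in its guide, m: 0 = up, 0.008 = end stop (from 0.006 it counts as down). Starts 0 to 2 mm down, sinks under about 3 N, stays where left. The head is sprung on the stem: 1.5 N/mm, 8 mm of give, then solid. So pressing squeezes the spring 2 mm, then the stem sinks; at the stop the spring yields on, up to 12 N. On release only the head springs back.
- oblong_block: Loose dark wooden guide block of the oblong stamp, 84 x 84 x 27 mm, 0.5 to 0.85 kg, standing free on the bench; origin at the centre of its underside, z up, sides along x and y. The three blocks look alike; a steel stem rises from a 32 mm wide, 2 mm high steel collar in the middle and carries the head.
- oblong_top (a point): Centre of the top face of the oblong stamp's plain light wooden head (oblong bar, 26 x 66 mm (long side along the block's y), 12 mm thick, flat top). With the stamp fully up and untouched it is 58 mm above the bench; fully down and released, 50 mm. Heads stand up to 19 mm clear of the block's wood.
- oblong_stem (a joint): How far the oblong stem has gone down in its guide, m: 0 = up, 0.008 = end stop (from 0.006 it counts as down). Starts 0 to 2 mm down, sinks under about 3 N, stays where left. The head is sprung on the stem: 1.5 N/mm, 8 mm of give, then solid. So pressing squeezes the spring 2 mm, then the stem sinks; at the stop the spring yields on, up to 12 N. On release only the head springs back.
- square_block: Loose dark wooden guide block of the square stamp, 84 x 84 x 27 mm, 0.5 to 0.85 kg, standing free on the bench; origin at the centre of its underside, z up, sides along x and y. The three blocks look alike; a steel stem rises from a 32 mm wide, 2 mm high steel collar in the middle and carries the head.
- square_top (a point): Centre of the top face of the square stamp's plain light wooden head (square, 44 x 44 mm, 12 mm thick, flat top). With the stamp fully up and untouched it is 58 mm above the bench; fully down and released, 50 mm. Heads stand up to 19 mm clear of the block's wood.
- square_stem (a joint): How far the square stem has gone down in its guide, m: 0 = up, 0.008 = end stop (from 0.006 it counts as down). Starts 0 to 2 mm down, sinks under about 3 N, stays where left. The head is sprung on the stem: 1.5 N/mm, 8 mm of give, then solid. So pressing squeezes the spring 2 mm, then the stem sinks; at the stop the spring yields on, up to 12 N. On release only the head springs back.
- ink_brush: Bystander: brush lying near the far edge of the work, about 30 mm high at most; origin at its underside near the middle.
- ink_dish: Bystander: open white ceramic dish, 100 mm wide, 40 mm high; origin at the centre of its underside.
- ink_jar: Bystander: closed glass jar, 60 mm wide, 75 mm high, at the right; origin at the centre of its underside.
- turned_stamp: Bystander: turned dark wooden hand stamp, foot 52 mm wide, 72 mm high, at the left; origin at the centre of its underside.
There are look-alikes about, which are no part of the job. Leave any purple look-alike of the round_block alone.

How it is judged:
By the outcome, as a careful person would: the job done as asked, in the order asked, and still so for the second after the job is handed in, with the robot touching nothing.
It also fails if it takes over 48 s, if anything falls off the work surface, if the arm or the gripper's body presses on something with over 40 N, if the wrist force passes 120 N, or if a joint passes its speed limit or range.

### The arm

A 6-joint arm with a two-finger parallel gripper is mounted at the origin on the work surface. World frame = base frame: x ahead of the robot, y to its left, z up, the work surface at z = 0. Lengths are in m, angles in rad, forces in N, time in s.
With the tool pointing down it reaches from about 0.3 to 0.875 m from the base axis. Payload 6.4 kg.
Tool frame: the origin (TCP) lies between the finger pads; the fingertips stand nose_length ahead of it and the grasp point (between the pads) lies 3 mm ahead of it (nose_length is the distance from the TCP to the fingertips, in m); z points along the fingers, x is the direction in which the jaws open and shut, and the axes are right-handed (so a half turn about z gives the same grasp; the last joint's range is limited). The gripper opens to 88 mm and grips with 3 to 60 N. Pads are 18 mm wide; open, the fingers measure 123 mm over their backs; the gripper's body (75 mm by 187 mm) begins 45 mm behind the grasp point.
Start: joints at [1.025, 0.181, 1.607, -0, 1.354, -0.206], TCP at [0.192, 0.542, 0.261] pointing down, gripper open.
Joint ranges: [-2.99, 2.99], [-0.89, 2.07], [0.3, 2.58], [-1.14, 4.28], [0, 2.63], [-3.12, 3.12]. Speed limits (rad/s): [2.57, 2.57, 3.01, 3.14, 3.14, 3.14].

### API

Orientations are given as a unit quaternion [x, y, z, w].
In Python, from rig import * gives the robot as it stands.
- The arm moves only by the shell command python3 -m inch 'ROWS' [FORCE]. ROWS is JSON, a list of rows, each an object of numbers: "dx", "dy", "dz": the shift along the tool's x, y, z in m; "twist": the turn about the tool's z in rad; "claw": the finger opening in m, from 0 to 0.0881. A call has 1 to 10 rows; each row shifts and turns the pose as measured when the row begins, along the tool's axes as they then stand; what a row does not reach is not made up. A row lasts 1/12 s, in which the tool goes at most 41.7 mm and 7.16 degrees, less where a joint would pass 70% of its speed; a pose out of reach is approached as far as the arm can. A call is refused whole if a number of a shift passes 0.0417 or a number of a turn 0.125, either way. A call with a gripper value outside its range is refused whole. The fingers move at their own pace and stop on an object; FORCE is the grip in N (left out, the last holds). Time passes only in rows, so rows that do not move let the fingers close. It gives the time, the measured TCP pose, the force and the opening at its end, in the units of the state.
- get_obs(): the state, without advancing time (a new reading comes with each control period).
- grab_frame(name): name is "scene" or "side" or "wrist"; returns a dict with "img" (480x640x3 uint8, blue, green, red), "depth" (480x640 float32, m along the optical axis (not along the pixel's ray), 0 where there is no reading), "intrinsics" (3x3 intrinsics, pixels), "origin" and "rotation" of the camera in the world. Camera axes: x right, y down, z forward; pixel columns grow to the right and rows downward; lengths in m; the calibration is good to about 2 mm. The wrist camera is an equidistant fisheye: a pixel r from the principal point sees the ray r / f radians off the axis. A picture is of the moment at which its call begins.
- close_job(): hands the job in, once; it reports no verdict.
The state is a dict: "time_s": time; "q": joint angles; "dq": joint speeds; "tau": joint torques, N m; "ee_pos": TCP position; "ee_rot": TCP orientation; "contact_force": force on the tool from outside, world axes, zero at the start; "ft_torque": the same for the moment, N m; "finger_gap": opening from 0.0 (shut) to 1.0 (fully open).
Only numpy, scipy, OpenCV 4.12 (cv2) and the standard library are available. Lean on these libraries where they do the work, as an engineer would, in place of code of your own. Each camera call takes 0.05 s, during which the arm holds its last target.

## Working session

There is one attempt and no reset: what is moved stays moved. The work goes in short steps, Python scripts to look and compute and a shell command to move; the robot and the scene stay as the last step left them, time stands still between calls to the robot, and variables do not carry over. Pictures are saved under pics/ and viewed, and the job is handed in when it is done.

```bash
ls; mkdir -p pics; python3 - <<'E'
from rig import *
import cv2, numpy as np
o=get_obs(); print({k:np.round(v,4).tolist() for k,v in o.items()})
try: print(nose_length)
except Exception as e: print(e); print([n for n in dir() if n[0]!='_'])
for n in ("scene","side","wrist"):
    f=grab_frame(n); cv2.imwrite(f"pics/a_{n}.png",f["img"]); np.savez(f"a_{n}.npz",**f)
    print(n,np.round(f["origin"],3).tolist(),np.round(f["rotation"],3).tolist(),np.round(f["intrinsics"],1).tolist())
E
```

```text
pics
{'time_s': 0.0, 'q': [1.0247, 0.1815, 1.608, -0.0, 1.3538, -0.2064], 'dq': [0.0001, 0.0016, -0.002, 0.0003, 0.0007, -0.0004], 'tau': [-0.0003, -43.3836, -34.187, 0.0703, 0.0382, -0.0001], 'ee_pos': [0.1914, 0.5417, 0.2598], 'ee_rot': [0.8165, 0.5774, -0.0008, 0.0004], 'contact_force': [1.3091, 0.6742, -0.3337], 'ft_torque': [-0.0202, -0.0283, -0.0], 'finger_gap': 0.997}
0.022
scene [1.26, 0.649, 1.349] [0.365, 0.881, -0.279, -0.117] [[615.4, 0.0, 319.1], [0.0, 615.4, 238.6], [0.0, 0.0, 1.0]]
side [0.097, -0.701, 0.865] [0.869, -0.28, 0.128, -0.386] [[539.9, 0.0, 317.8], [0.0, 539.9, 227.8], [0.0, 0.0, 1.0]]
wrist [0.116, 0.568, 0.384] [0.807, 0.57, 0.089, 0.126] [[371.6, 0.0, 319.8], [0.0, 371.6, 234.7], [0.0, 0.0, 1.0]]
```

View pics/a_scene.png

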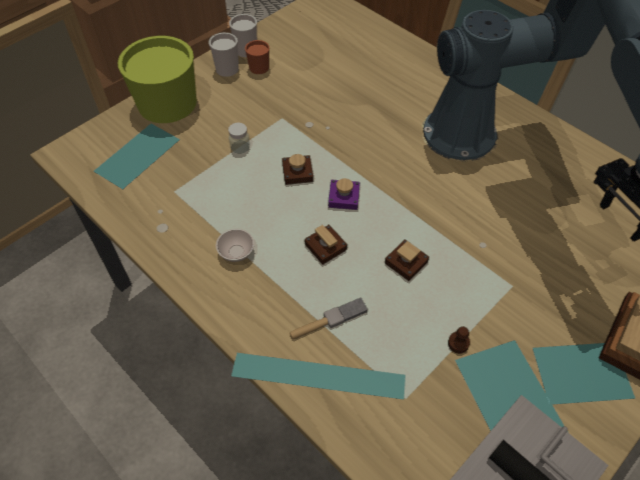

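View pics/a_side.png

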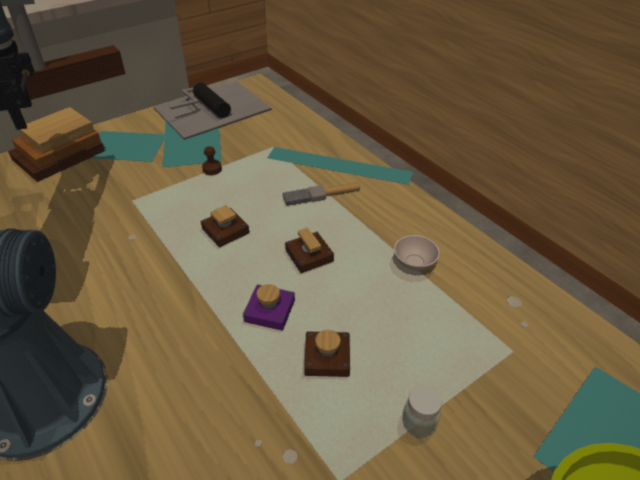

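View pics/a_wrist.png

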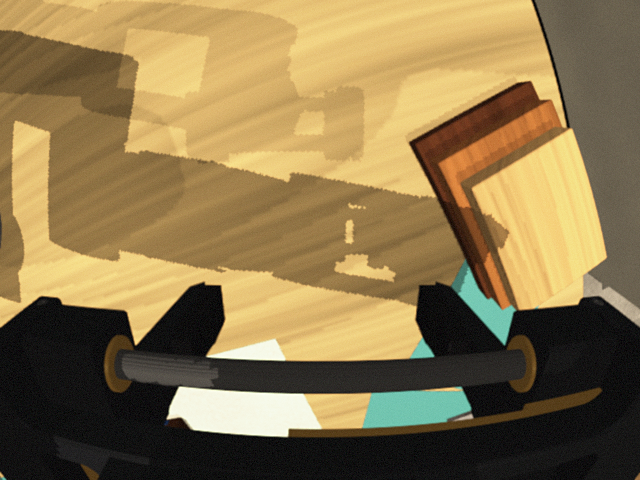

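The scene view shows the round stamp at (297,165), its purple look-alike at (344,190), the oblong at (325,240) and the square at (407,257). In the side view they are at (328,345), (268,298), (310,243) and (224,217). Next I measure the heads.

```bash
cat > h.py <<'E'
import numpy as np, cv2
def cloud(f):
    K=f["intrinsics"];d=f["depth"];v,u=np.mgrid[0:480,0:640]
    P=np.stack([(u-K[0,2])/K[0,0]*d,(v-K[1,2])/K[1,1]*d,d],-1)
    return P@np.asarray(f["rotation"]).T+f["origin"]
def ray(f,u,v,z):
    K=f["intrinsics"];r=f["rotation"]@np.array([(u-K[0,2])/K[0,0],(v-K[1,2])/K[1,1],1])
    o=f["origin"];return o+r*(z-o[2])/r[2]
def quat(q):
    x,y,z,w=q
    return np.array([[1-2*(y*y+z*z),2*(x*y-z*w),2*(x*z+y*w)],[2*(x*y+z*w),1-2*(x*x+z*z),2*(y*z-x*w)],[2*(x*z-y*w),2*(y*z+x*w),1-2*(x*x+y*y)]])
E
python3 - <<'E'
from h import *
from scipy.spatial.transform import Rotation as R
seeds={"scene":dict(round=(297,160),decoy=(344,186),oblong=(325,236),square=(408,252)),
"side":dict(round=(328,341),decoy=(268,294),oblong=(309,240),square=(224,214))}
for n in seeds:
    f=dict(np.load(f"a_{n}.npz"));f["rotation"]=R.from_quat(f["rotation"]).as_matrix()
    hsv=cv2.cvtColor(f["img"],cv2.COLOR_BGR2HSV);P=cloud(f)
    sheet=P[...,2][(hsv[...,1]<45)&(hsv[...,2]>150)&(np.abs(P[...,2])<.02)]
    print(n,"sheet z",np.round(np.median(sheet),4))
    for k,(u,v) in seeds[n].items():
        w=np.zeros((480,640),bool);w[v-30:v+31,u-30:u+31]=1
        Z=P[...,2]
        # head top: light wood and above collar
        m=((Z>.044)&(Z<.068)&w).astype(np.uint8)
        nl,lab,st,c=cv2.connectedComponentsWithStats(m)
        i=1+np.argmax(st[1:,4]);mm=lab==i
        X=P[mm]
        b=((Z>.012)&(Z<.036)&w&(hsv[...,2]<110));
        zt=np.median(X[:,2])
        mt=mm&(hsv[...,2]>110)
        print(" ",k,st[i].tolist(),"hsv",np.median(hsv[mm],0),"z",np.round(np.percentile(X[:,2],[5,50,95]),4),"mean",np.round(X.mean(0),4))
        (cx,cy),sz,a=cv2.minAreaRect((P[mt&(np.abs(Z-zt)<.006)][:,:2]*1000).astype(np.float32))
        print("    rect head",np.round([cx,cy],1),np.round(sz,1),round(a,1))
        B=P[b]
        if len(B)>20:
            (cx,cy),sz,a=cv2.minAreaRect((B[:,:2]*1000).astype(np.float32)); print("    rect block",np.round([cx,cy],1),np.round(sz,1),round(a,1),len(B),np.round(np.percentile(B[:,2],[50,90]),4))
E
```

```text
scene sheet z -0.0004
  round [290, 154, 16, 14, 184] hsv [ 17. 111. 149.] z [0.048  0.0554 0.061 ] mean [ 0.4634 -0.2279  0.0552]
    rect head [ 461.8 -230.3] [47.2 39.6] 45.8
    rect block [ 462.7 -229.4] [90.1 82.3] 52.6 530 [0.0249 0.0299]
  decoy [337, 178, 17, 15, 200] hsv [ 17. 110. 149.] z [0.0479 0.056  0.0621] mean [ 0.4353 -0.0699  0.0557]
    rect head [434.  -73.2] [46.  42.8] 11.7
    rect block [436.1 -70.3] [86.7 82. ] 38.8 570 [0.0253 0.0296]
  oblong [315, 225, 23, 23, 249] hsv [ 17. 110. 153.] z [0.0489 0.0553 0.061 ] mean [0.5917 0.013  0.0552]
    rect head [590.6  11.2] [65.2 27.7] 79.7
    rect block [543.6   6.8] [200.9  99.2] 4.8 708 [0.025  0.0295]
  square [397, 241, 24, 22, 292] hsv [ 18. 109. 152.] z [0.05   0.0561 0.0613] mean [0.4788 0.1956 0.0559]
    rect head [477.3 193.2] [45.9 43.6] 1.2
    rect block [478.6 195.1] [85.  86.8] 3.4 671 [0.0255 0.0295]
side sheet z 0.0023
  round [315, 329, 25, 24, 474] hsv [ 17. 145. 143.] z [0.0515 0.0584 0.0609] mean [ 0.4601 -0.235   0.0579]
    rect head [ 463.1 -232.7] [44.8 42. ] 54.2
    rect block [ 461.7 -232.4] [86.  84.6] 52.9 1353 [0.0283 0.0304]
  decoy [256, 284, 24, 21, 388] hsv [ 17. 144. 143.] z [0.0518 0.059  0.0616] mean [ 0.4321 -0.077   0.0584]
    rect head [433.9 -74.3] [43.3 44. ] 30.5
    rect block [468.7 -48.1] [174.2  83.7] 38.5 1167 [0.028  0.0304]
  oblong [297, 227, 24, 25, 314] hsv [ 17.  144.  147.5] z [0.0509 0.0582 0.0614] mean [0.5882 0.005  0.0575]
    rect head [590.5   7.7] [69.9 26.2] 81.1
    rect block [589.4   7.8] [87.6 85.2] 82.4 962 [0.0282 0.0308]
  square [210, 205, 26, 20, 316] hsv [ 17. 144. 145.] z [0.0503 0.0587 0.0619] mean [0.4754 0.1878 0.0578]
    rect head [477.3 192.1] [44.3 48.2] 3.3
    rect block [477.1 189.1] [85.8 83.5] 1.6 820 [0.0278 0.0306]
```

```bash
python3 -m inch '[{"twist":-0.09,"claw":0},{"twist":-0.09,"claw":0},{"claw":0}]' 10
cat > to.py <<'E'
import sys
from rig import *
from h import *
T=dict(round=(.4625,-.2315),oblong=(.5905,.0095),square=(.4773,.1925))
o=get_obs();R=quat(o["ee_rot"]);p=np.array(o["ee_pos"])
t=np.array([*T[sys.argv[1]],float(sys.argv[2])])
d=R.T@(t-p)
print("t",round(o["time_s"],2),"p",np.round(p,4),"tool d",np.round(d,4),"rows",round(np.linalg.norm(d)/.041,1),"yaw",np.degrees(np.arctan2(R[1,0],R[0,0])).round(1),"zax",np.round(R[:,2],4),"F",np.round(o["contact_force"],2),"gap",o["finger_gap"])
E
python3 to.py round 0.26
```

```text
t 0.15 p [0.1914 0.5418 0.2601] tool d [-0.6388  0.5133  0.0007] rows 20.0 yaw 70.5 zax [-7.0e-04 -1.1e-03 -1.0e+00] F [-0.24 -0.18  0.43] gap 1.0000368587502149$[0]: bad value
```

```bash
python3 -m inch '[{"dx":0.0,"dy":0.0,"dz":0.0,"twist":-0.09,"claw":0.0},{"dx":0.0,"dy":0.0,"dz":0.0,"twist":-0.09,"claw":0.0}]' 10; python3 to.py round 0.26
```

```text
time_s: 0.32
ee_pos: [0.1912, 0.5414, 0.2592]
ee_rot: [0.76, 0.65, -0.001, 0.0]
contact_force: [-0.5, -0.1, -0.0]
finger_gap: 0.879
t 0.32 p [0.1912 0.5414 0.2592] tool d [-7.213e-01  3.882e-01  7.000e-04] rows 20.0 yaw 81.1 zax [-0.0015 -0.0025 -1.    ] F [-0.52 -0.15 -0.02] gap 0.8787966386405522
```

```bash
python3 -m inch '[{"dx":-0.036,"dy":0.0194,"dz":0.0,"twist":0.0,"claw":0.0},{"dx":-0.036,"dy":0.0194,"dz":0.0,"twist":0.0,"claw":0.0},{"dx":-0.036,"dy":0.0194,"dz":0.0,"twist":0.0,"claw":0.0},{"dx":-0.036,"dy":0.0194,"dz":0.0,"twist":0.0,"claw":0.0},{"dx":-0.036,"dy":0.0194,"dz":0.0,"twist":0.0,"claw":0.0},{"dx":-0.036,"dy":0.0194,"dz":0.0,"twist":0.0,"claw":0.0},{"dx":-0.036,"dy":0.0194,"dz":0.0,"twist":0.0,"claw":0.0},{"dx":-0.036,"dy":0.0194,"dz":0.0,"twist":0.0,"claw":0.0},{"dx":-0.036,"dy":0.0194,"dz":0.0,"twist":0.0,"claw":0.0},{"dx":-0.036,"dy":0.0194,"dz":0.0,"twist":0.0,"claw":0.0}]'; python3 to.py round 0.26
```

```text
time_s: 1.15
ee_pos: [0.3276, 0.1514, 0.2554]
ee_rot: [0.753, 0.658, -0.003, 0.0]
contact_force: [1.7, -0.5, 0.6]
finger_gap: 0.114
t 1.15 p [0.3276 0.1514 0.2554] tool d [-0.3613  0.1852 -0.0033] rows 9.9 yaw 82.3 zax [-0.0038 -0.0045 -1.    ] F [ 1.66 -0.51  0.63] gap 0.11447007288269254
```

```bash
python3 -m inch '[{"dx":-0.036,"dy":0.0185,"dz":0.0,"twist":0.0,"claw":0.0},{"dx":-0.036,"dy":0.0185,"dz":0.0,"twist":0.0,"claw":0.0},{"dx":-0.036,"dy":0.0185,"dz":0.0,"twist":0.0,"claw":0.0},{"dx":-0.036,"dy":0.0185,"dz":0.0,"twist":0.0,"claw":0.0},{"dx":-0.036,"dy":0.0185,"dz":0.0,"twist":0.0,"claw":0.0},{"dx":-0.036,"dy":0.0185,"dz":0.0,"twist":0.0,"claw":0.0},{"dx":-0.036,"dy":0.0185,"dz":0.0,"twist":0.0,"claw":0.0},{"dx":-0.036,"dy":0.0185,"dz":0.0,"twist":0.0,"claw":0.0},{"dx":-0.036,"dy":0.0185,"dz":0.0,"twist":0.0,"claw":0.0},{"dx":-0.03,"dy":0.0155,"dz":0.0,"twist":0.0,"claw":0.0}]'; python3 to.py round 0.10
```

```text
time_s: 1.98
ee_pos: [0.4581, -0.2393, 0.2574]
ee_rot: [0.755, 0.656, -0.001, 0.003]
contact_force: [1.1, -0.4, -0.5]
finger_gap: 0.007
t 1.98 p [ 0.4581 -0.2393  0.2574] tool d [0.009  0.0028 0.1574] rows 3.8 yaw 82.0 zax [ 0.0023 -0.0051 -1.    ] F [ 1.14 -0.42 -0.48] gap 0.006712523298784347
```

```bash
python3 -m inch '[{"dx":0.009,"dy":0.003,"dz":0.0,"twist":0.0,"claw":0.0},{"dx":0.0,"dy":0.0,"dz":0.035,"twist":0.0,"claw":0.0},{"dx":0.0,"dy":0.0,"dz":0.035,"twist":0.0,"claw":0.0},{"dx":0.0,"dy":0.0,"dz":0.035,"twist":0.0,"claw":0.0},{"dx":0.0,"dy":0.0,"dz":0.03,"twist":0.0,"claw":0.0},{"dx":0.0,"dy":0.0,"dz":0.0,"twist":0.0,"claw":0.0}]'; python3 to.py round 0.085; python3 - <<'E'
from rig import *
import cv2
for n in ("side","wrist"): cv2.imwrite(f"pics/b_{n}.png",grab_frame(n)["img"])
a=cv2.imread("pics/b_side.png")[220:420,200:470];cv2.imwrite("pics/b_side_c.png",cv2.resize(a,None,fx=2.8,fy=2.8))
E
```

```text
time_s: 2.48
ee_pos: [0.4654, -0.2403, 0.1191]
ee_rot: [0.758, 0.652, -0.001, 0.006]
contact_force: [-0.5, 1.9, -0.7]
finger_gap: 0.005
t 2.48 p [ 0.4654 -0.2403  0.1191] tool d [ 0.0085 -0.0045  0.034 ] rows 0.9 yaw 81.4 zax [ 0.007  -0.0103 -0.9999] F [-0.46  1.91 -0.71] gap 0.005004924107317293
```

View pics/b_side_c.png

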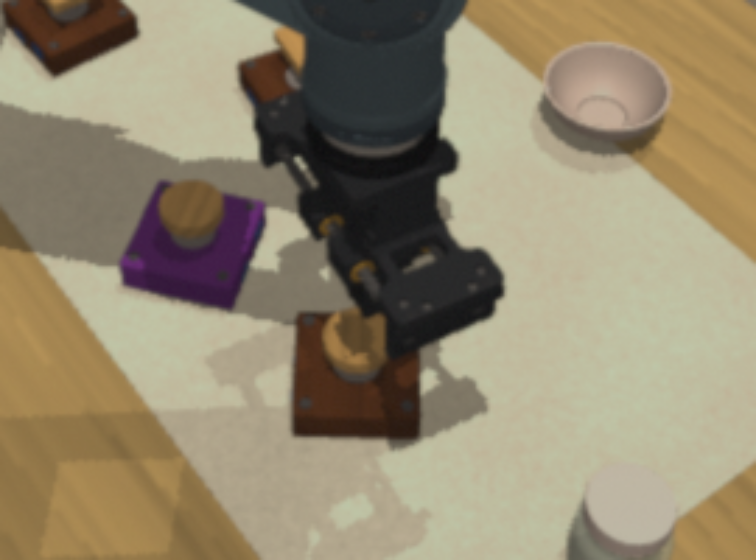

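View pics/b_wrist.png

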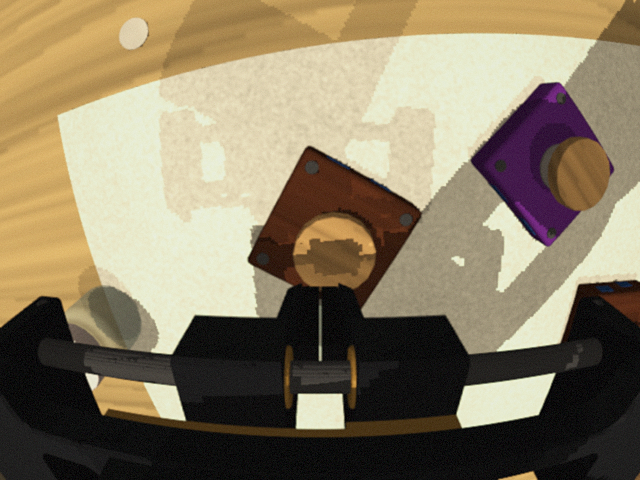

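The side view shows the shut fingertips about 35 mm above the dark block's head, at (355,345) of the crop. The wrist view shows the head at (335,250), the tips over its edge, and the purple look-alike clear to the right. I'll correct sideways, then descend.

```bash
python3 -m inch '[{"dx":0.009,"dy":-0.0045,"dz":0.01,"twist":0.0,"claw":0.0},{"dx":0.0,"dy":0.0,"dz":0.015,"twist":0.0,"claw":0.0},{"dx":0.0,"dy":0.0,"dz":0.0,"twist":0.0,"claw":0.0},{"dx":0.0,"dy":0.0,"dz":0.0,"twist":0.0,"claw":0.0}]'; python3 to.py round 0.068
```

```text
time_s: 2.92
ee_pos: [0.4692, -0.2337, 0.106]
ee_rot: [0.758, 0.653, 0.001, 0.016]
contact_force: [1.2, 0.3, 1.5]
finger_gap: 0.007
t 2.92 p [ 0.4692 -0.2337  0.106 ] tool d [ 0.0019 -0.0079  0.0378] rows 0.9 yaw 81.5 zax [ 0.0225 -0.0227 -0.9995] F [1.15 0.28 1.49] gap 0.006916190084811448
```

```bash
python3 -m inch '[{"dx":0.002,"dy":-0.01,"dz":0.015,"twist":0.0,"claw":0.0}]'; python3 to.py round 0.068;python3 -c "
from rig import *
import numpy as np
o=get_obs();print(np.round(o['q'],4),np.round(o['dq'],4))
grab_frame('side')
o=get_obs();print(np.round(o['q'],4),np.round(o['dq'],4))"; python3 to.py round 0.068
```

```text
time_s: 3.0
ee_pos: [0.4634, -0.2326, 0.0949]
ee_rot: [0.757, 0.653, 0.002, 0.02]
contact_force: [-0.3, -0.0, 0.4]
finger_gap: 0.011
t 3.0 p [ 0.4634 -0.2326  0.0949] tool d [ 0.0016 -0.002   0.0268] rows 0.7 yaw 81.5 zax [ 0.0297 -0.0283 -0.9992] F [-0.26 -0.04  0.42] gap 0.01107613284287572
[-0.6928  0.2533  1.8975 -0.0035  0.9499 -2.1137] [-0.0812  0.0695  0.3985  0.0011 -0.4745 -0.0898]
[-0.6937  0.2559  1.9053 -0.0039  0.9479 -2.1144] [0.003  0.0199 0.0226 0.0005 0.0796 0.0114]
t 3.05 p [ 0.4593 -0.2299  0.0906] tool d [-0.0007  0.0028  0.0227] rows 0.6 yaw 81.5 zax [ 0.023  -0.0232 -0.9995] F [-2.15  1.73 -2.26] gap 0.006428548930736266
```

```bash
cat > st.py <<'E'
from rig import *
from h import *
import sys
for _ in range(int(sys.argv[1]) if len(sys.argv)>1 else 2):
    grab_frame("side")
o=get_obs();R=quat(o["ee_rot"])
print("t",round(o["time_s"],2),"p",np.round(o["ee_pos"],4),"tip",np.round((np.array(o["ee_pos"])+R[:,2]*nose_length),4),"F",np.round(o["contact_force"],2),"zax",np.round(R[:,2],3),"M",np.round(o["ft_torque"],3))
E
python3 -m inch '[{"dx":0.0,"dy":0.001,"dz":0.006,"twist":0.0,"claw":0.0}]' >/dev/null; python3 st.py 2;python3 st.py 1;python3 st.py 1
```

```text
t 3.23 p [ 0.4606 -0.2301  0.0849] tip [ 0.4611 -0.2306  0.0629] F [0.87 0.07 0.55] zax [ 0.023 -0.023 -0.999] M [ 0.043  0.025 -0.019]
t 3.28 p [ 0.4608 -0.2303  0.0852] tip [ 0.4614 -0.2308  0.0632] F [-0.85 -0.55  0.31] zax [ 0.024 -0.024 -0.999] M [ 0.044  0.038 -0.076]
t 3.33 p [ 0.461  -0.2305  0.0853] tip [ 0.4615 -0.2311  0.0634] F [-0.51 -0.04  0.56] zax [ 0.024 -0.024 -0.999] M [ 0.035 -0.011 -0.025]
```

```bash
python3 -m inch '[{"dx":0.0,"dy":0.0,"dz":0.006,"twist":0.0,"claw":0.0}]' >/dev/null; python3 st.py 3; python3 -m inch '[{"dx":0.0,"dy":0.0,"dz":0.004,"twist":0.0,"claw":0.0}]' >/dev/null; python3 st.py 3;
```

```text
t 3.57 p [ 0.4615 -0.2309  0.0794] tip [ 0.462  -0.2315  0.0574] F [-0.12 -0.55  1.08] zax [ 0.024 -0.024 -0.999] M [-0.01  -0.002 -0.033]
t 3.8 p [ 0.4617 -0.2312  0.0753] tip [ 0.4622 -0.2317  0.0533] F [ 0.38 -0.54  2.87] zax [ 0.024 -0.024 -0.999] M [ 0.051 -0.039  0.006]
```

```bash
python3 -m inch '[{"dx":0.0,"dy":0.0,"dz":0.004,"twist":0.0,"claw":0.0}]' >/dev/null; python3 st.py 3; python3 -m inch '[{"dx":0.0,"dy":0.0,"dz":0.003,"twist":0.0,"claw":0.0}]' >/dev/null; python3 st.py 3;
```

```text
t 4.03 p [ 0.4618 -0.2313  0.0711] tip [ 0.4624 -0.2318  0.0492] F [0.86 0.12 2.37] zax [ 0.024 -0.024 -0.999] M [ 0.04  -0.018 -0.015]
t 4.27 p [ 0.4619 -0.2313  0.0682] tip [ 0.4625 -0.2319  0.0462] F [-0.4   1.84  6.38] zax [ 0.024 -0.024 -0.999] M [ 0.322  0.242 -0.016]
```

```bash
python3 -m inch '[{"dx":0.0,"dy":0.0,"dz":0.0015,"twist":0.0,"claw":0.0}]' >/dev/null; python3 st.py 3; python3 st.py 1;python3 -m inch '[{"dx":0.0,"dy":0.0,"dz":-0.008,"twist":0.0,"claw":0.0}]' >/dev/null; python3 st.py 3;
```

```text
t 4.5 p [ 0.462  -0.2313  0.067 ] tip [ 0.4625 -0.2319  0.0451] F [-1.95  1.99  8.5 ] zax [ 0.024 -0.024 -0.999] M [ 0.287  0.354 -0.024]
t 4.55 p [ 0.462  -0.2314  0.0671] tip [ 0.4625 -0.2319  0.0451] F [-1.43  1.13  7.88] zax [ 0.024 -0.024 -0.999] M [0.359 0.385 0.042]
t 4.78 p [ 0.4619 -0.2313  0.0754] tip [ 0.4625 -0.2318  0.0534] F [-0.69  0.07 -0.5 ] zax [ 0.025 -0.025 -0.999] M [ 0.026 -0.03  -0.009]
```

The force rose to about 8 N at the stop and was gone with the tip at 53 mm, so the round stem is down. Now up and over to the oblong.

```bash
python3 -m inch '[{"dx":0.0,"dy":0.0,"dz":-0.03,"twist":0.0,"claw":0.0},{"dx":0.0,"dy":0.0,"dz":-0.035,"twist":0.0,"claw":0.0}]' >/dev/null; python3 st.py 3; python3 to.py oblong 0.13
```

```text
t 5.1 p [ 0.4583 -0.2282  0.1373] tip [ 0.4587 -0.2287  0.1153] F [ 0.15  0.59 -0.02] zax [ 0.02 -0.02 -1.  ] M [ 0.081 -0.007 -0.006]
t 5.1 p [ 0.4583 -0.2282  0.1373] tool d [0.2547 0.0955 0.005 ] rows 6.6 yaw 81.5 zax [ 0.0197 -0.0204 -0.9996] F [ 0.15  0.59 -0.02] gap 0.006264697757320636
```

```bash
python3 -m inch '[{"dx":0.036,"dy":0.0135,"dz":0.0,"twist":0.0,"claw":0.0},{"dx":0.036,"dy":0.0135,"dz":0.0,"twist":0.0,"claw":0.0},{"dx":0.036,"dy":0.0135,"dz":0.0,"twist":0.0,"claw":0.0},{"dx":0.036,"dy":0.0135,"dz":0.0,"twist":0.0,"claw":0.0},{"dx":0.036,"dy":0.0135,"dz":0.0,"twist":0.0,"claw":0.0},{"dx":0.036,"dy":0.0135,"dz":0.0,"twist":0.0,"claw":0.0}]' >/dev/null; python3 st.py 3; python3 to.py oblong 0.10
python3 - <<'E'
from rig import *
import cv2
for n in ("scene","side"):
    f=grab_frame(n);print(cv2.imwrite(f"pics/c_{n}.png",f["img"]))
a=cv2.imread("pics/c_scene.png")[120:300,240:460];cv2.imwrite("pics/c_scene_c.png",cv2.resize(a,None,fx=3.2,fy=3.2))
E
```

```text
t 5.75 p [ 0.5689 -0.0252  0.127 ] tip [ 0.5692 -0.0257  0.105 ] F [-0.38 -0.83 -0.77] zax [ 0.011 -0.02  -1.   ] M [ 0.042  0.025 -0.026]
t 5.75 p [ 0.5689 -0.0252  0.127 ] tool d [0.0382 0.0155 0.0265] rows 1.2 yaw 80.9 zax [ 0.0108 -0.0201 -0.9997] F [-0.38 -0.83 -0.77] gap 0.006896713469658336
True
True
```

View pics/c_scene_c.png

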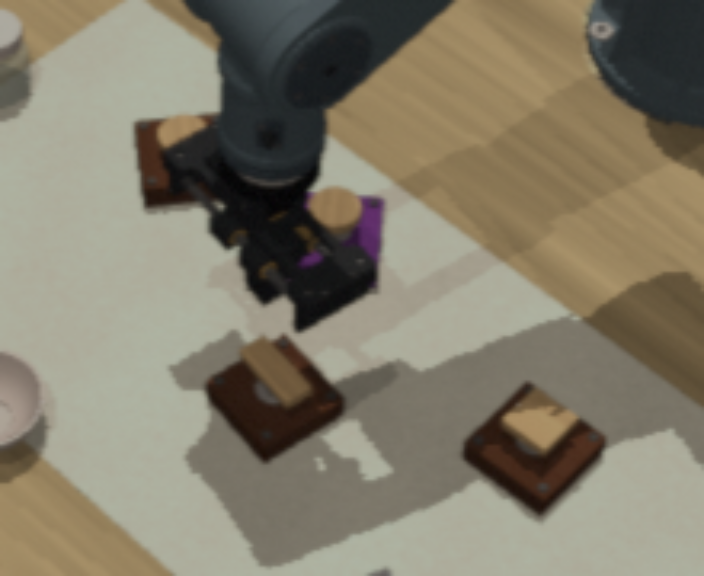

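View pics/c_side.png

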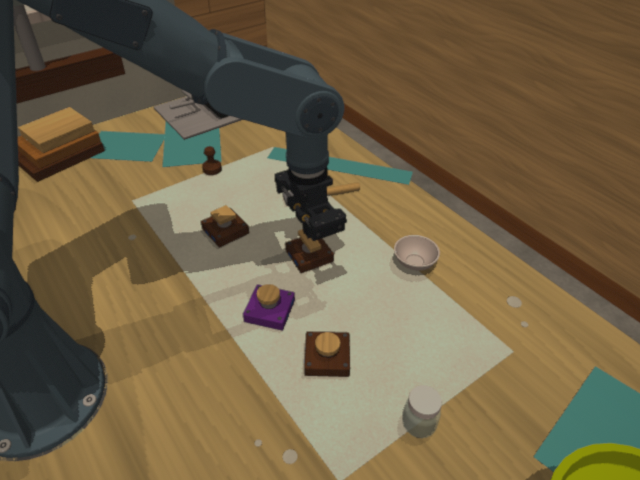

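The scene crop shows the oblong at (275,375) and the square at (540,420), both clear. In the side view the round head at (328,344) now sits low in its block, which looks unmoved. I'll centre over the oblong.

```bash
python3 -m inch '[{"dx":0.036,"dy":0.0145,"dz":0.015,"twist":0.0,"claw":0.0}]' >/dev/null; python3 st.py 3; python3 to.py oblong 0.085
```

```text
t 6.08 p [0.5872 0.0048 0.1101] tip [0.5873 0.0043 0.0881] F [-0.89  0.17  0.19] zax [ 0.007 -0.02  -1.   ] M [0.016 0.023 0.032]
t 6.08 p [0.5872 0.0048 0.1101] tool d [0.0057 0.0023 0.025 ] rows 0.6 yaw 80.7 zax [ 0.0071 -0.0201 -0.9998] F [-0.89  0.17  0.19] gap 0.0010817266792791497
```

```bash
python3 -m inch '[{"dx":0.006,"dy":0.002,"dz":0.022,"twist":0.0,"claw":0.0}]' >/dev/null; python3 st.py 4; python3 to.py oblong 0.079
```

```text
t 6.37 p [0.5893 0.0087 0.0878] tip [0.5894 0.0083 0.0658] F [-0.18 -0.96 -0.19] zax [ 0.005 -0.02  -1.   ] M [0.06  0.016 0.03 ]
t 6.37 p [0.5893 0.0087 0.0878] tool d [0.0012 0.001  0.0088] rows 0.2 yaw 80.6 zax [ 0.0053 -0.0201 -0.9998] F [-0.18 -0.96 -0.19] gap 0.0075996073331747556
```

```bash
python3 -m inch '[{"dx":0.001,"dy":0.001,"dz":0.005,"twist":0.0,"claw":0.0}]' >/dev/null; python3 st.py 3; python3 -m inch '[{"dx":0.0,"dy":0.0,"dz":0.004,"twist":0.0,"claw":0.0}]' >/dev/null; python3 st.py 3;python3 -m inch '[{"dx":0.0,"dy":0.0,"dz":0.004,"twist":0.0,"claw":0.0}]' >/dev/null; python3 st.py 3;
```

```text
t 6.6 p [0.5906 0.0088 0.0833] tip [0.5907 0.0083 0.0613] F [-0.45 -0.25 -0.03] zax [ 0.006 -0.02  -1.   ] M [-0.008 -0.036  0.019]
t 6.83 p [0.5906 0.0085 0.0794] tip [0.5908 0.0081 0.0575] F [ 0.7  -0.23  0.92] zax [ 0.006 -0.02  -1.   ] M [ 0.01   0.046 -0.042]
t 7.07 p [0.5908 0.0085 0.0755] tip [0.591  0.008  0.0535] F [-0.54  0.12  1.42] zax [ 0.006 -0.02  -1.   ] M [ 0.078 -0.021 -0.016]
```

```bash
python3 -m inch '[{"dx":0.0,"dy":0.0,"dz":0.004,"twist":0.0,"claw":0.0}]' >/dev/null; python3 st.py 3; python3 -m inch '[{"dx":0.0,"dy":0.0,"dz":0.003,"twist":0.0,"claw":0.0}]' >/dev/null; python3 st.py 3; python3 st.py 1
```

```text
t 7.3 p [0.5909 0.0085 0.0713] tip [0.591  0.008  0.0493] F [0.02 0.28 2.3 ] zax [ 0.006 -0.02  -1.   ] M [ 0.068 -0.017  0.003]
t 7.53 p [0.5911 0.0084 0.0685] tip [0.5912 0.008  0.0465] F [-1.69 -0.3   5.51] zax [ 0.007 -0.02  -1.   ] M [ 0.115  0.281 -0.011]
t 7.58 p [0.5911 0.0084 0.0686] tip [0.5913 0.008  0.0466] F [-1.29  1.21  6.21] zax [ 0.007 -0.02  -1.   ] M [0.154 0.245 0.039]
```

```bash
python3 -m inch '[{"dx":0.0,"dy":0.0,"dz":0.0015,"twist":0.0,"claw":0.0}]' >/dev/null; python3 st.py 3; python3 -m inch '[{"dx":0.0,"dy":0.0,"dz":-0.008,"twist":0.0,"claw":0.0}]' >/dev/null; python3 st.py 3; python3 -m inch '[{"dx":0.0,"dy":0.0,"dz":-0.03,"twist":0.0,"claw":0.0},{"dx":0.0,"dy":0.0,"dz":-0.035,"twist":0.0,"claw":0.0}]' >/dev/null; python3 st.py 3; python3 to.py square 0.13
```

```text
t 7.82 p [0.5911 0.0084 0.0675] tip [0.5913 0.008  0.0455] F [-1.69  1.33  7.09] zax [ 0.007 -0.02  -1.   ] M [0.093 0.418 0.048]
t 8.05 p [0.5913 0.0086 0.0759] tip [0.5915 0.0081 0.0539] F [1.56 0.69 0.76] zax [ 0.007 -0.021 -1.   ] M [ 0.04  -0.018 -0.018]
t 8.37 p [0.5882 0.0102 0.1372] tip [0.5882 0.0097 0.1152] F [-0.33  0.75 -0.38] zax [ 0.    -0.019 -1.   ] M [ 0.01  -0.028 -0.007]
t 8.37 p [0.5882 0.0102 0.1372] tool d [ 0.1619 -0.1392  0.0037] rows 5.2 yaw 80.6 zax [ 4.000e-04 -1.940e-02 -9.998e-01] F [-0.33  0.75 -0.38] gap 0.0019962923926228116
```

```bash
python3 -m inch '[{"dx":0.031,"dy":-0.0265,"dz":0.0,"twist":0.0,"claw":0.0},{"dx":0.031,"dy":-0.0265,"dz":0.0,"twist":0.0,"claw":0.0},{"dx":0.031,"dy":-0.0265,"dz":0.0,"twist":0.0,"claw":0.0},{"dx":0.031,"dy":-0.0265,"dz":0.0,"twist":0.0,"claw":0.0},{"dx":0.031,"dy":-0.0265,"dz":0.0,"twist":0.0,"claw":0.0}]' >/dev/null; python3 st.py 3; python3 to.py square 0.10
```

```text
t 8.93 p [0.4807 0.183  0.1275] tip [0.4806 0.1825 0.1055] F [ 0.45 -0.93  0.64] zax [-0.004 -0.022 -1.   ] M [ 0.054 -0.01  -0.044]
t 8.93 p [0.4807 0.183  0.1275] tool d [ 0.0094 -0.005   0.0273] rows 0.7 yaw 80.2 zax [-0.0037 -0.0221 -0.9997] F [ 0.45 -0.93  0.64] gap 0.006662413976385055
```

```bash
python3 -m inch '[{"dx":0.0095,"dy":-0.005,"dz":0.03,"twist":0.0,"claw":0.0}]' >/dev/null; python3 st.py 3; python3 to.py square 0.085
python3 - <<'E'
from rig import *
import cv2
f=grab_frame("side")
cv2.imwrite("pics/d_side.png",f["img"])
cv2.imwrite("pics/d_side_c.png",cv2.resize(f["img"][130:390,150:460],None,fx=2.3,fy=2.3))
E
```

```text
t 9.17 p [0.4753 0.1916 0.0948] tip [0.4751 0.191  0.0728] F [-0.53 -0.82  0.3 ] zax [-0.01  -0.023 -1.   ] M [ 0.078 -0.014 -0.011]
t 9.17 p [0.4753 0.1916 0.0948] tool d [0.0015 0.0018 0.0097] rows 0.2 yaw 80.2 zax [-0.0098 -0.0234 -0.9997] F [-0.53 -0.82  0.3 ] gap 0.010407426208951204
```

View pics/d_side_c.png

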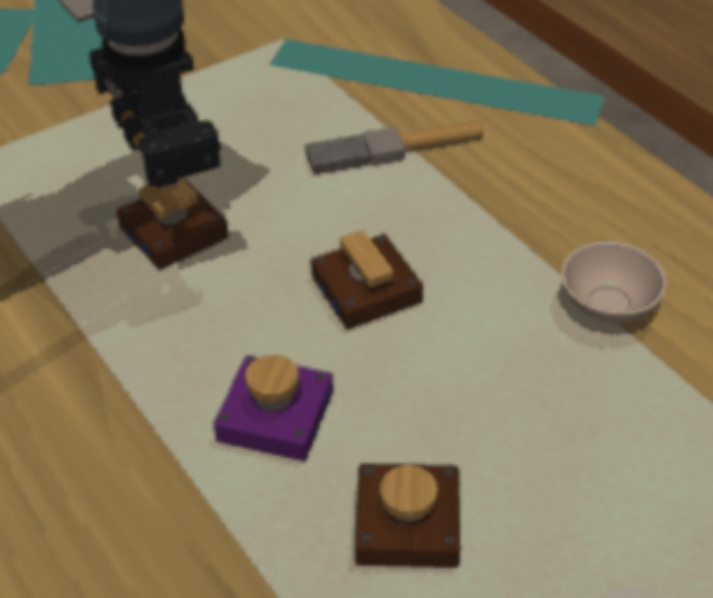

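The side crop shows the tips over the square head at (170,195). The round head at (408,490) and the oblong at (365,258) are both low, and their blocks are in place. I'll press the square next.

```bash
python3 -m inch '[{"dx":0.0015,"dy":0.002,"dz":0.008,"twist":0.0,"claw":0.0}]' >/dev/null; python3 st.py 3; python3 -m inch '[{"dx":0.0,"dy":0.0,"dz":0.005,"twist":0.0,"claw":0.0}]' >/dev/null; python3 st.py 3;python3 -m inch '[{"dx":0.0,"dy":0.0,"dz":0.004,"twist":0.0,"claw":0.0}]' >/dev/null; python3 st.py 3;
```

```text
t 9.45 p [0.4797 0.1916 0.0883] tip [0.4795 0.1911 0.0663] F [-0.38  0.06 -0.06] zax [-0.007 -0.023 -1.   ] M [0.006 0.014 0.001]
t 9.68 p [0.4796 0.1912 0.0832] tip [0.4795 0.1907 0.0612] F [ 0.42 -0.68  0.2 ] zax [-0.007 -0.023 -1.   ] M [0.055 0.042 0.006]
t 9.92 p [0.4799 0.1911 0.0793] tip [0.4798 0.1906 0.0573] F [ 0.62 -0.7   1.44] zax [-0.006 -0.023 -1.   ] M [-0.113 -0.11  -0.005]
```

```bash
python3 -m inch '[{"dx":0.0,"dy":0.0,"dz":0.004,"twist":0.0,"claw":0.0}]' >/dev/null; python3 st.py 3; python3 -m inch '[{"dx":0.0,"dy":0.0,"dz":0.004,"twist":0.0,"claw":0.0}]' >/dev/null; python3 st.py 3;python3 -m inch '[{"dx":0.0,"dy":0.0,"dz":0.003,"twist":0.0,"claw":0.0}]' >/dev/null; python3 st.py 3;
```

```text
t 10.15 p [0.48   0.1911 0.0753] tip [0.4798 0.1906 0.0533] F [0.05 0.63 0.62] zax [-0.006 -0.023 -1.   ] M [ 0.001 -0.065  0.013]
t 10.38 p [0.48   0.191  0.0711] tip [0.4798 0.1905 0.0491] F [0.45 1.12 1.99] zax [-0.006 -0.023 -1.   ] M [ 0.095 -0.049 -0.026]
t 10.62 p [0.4801 0.1911 0.0683] tip [0.48   0.1906 0.0463] F [-0.65  0.19  5.87] zax [-0.006 -0.023 -1.   ] M [ 0.113  0.177 -0.   ]
```

```bash
python3 -m inch '[{"dx":0.0,"dy":0.0,"dz":0.0015,"twist":0.0,"claw":0.0}]' >/dev/null; python3 st.py 3; python3 -m inch '[{"dx":0.0,"dy":0.0,"dz":-0.008,"twist":0.0,"claw":0.0}]' >/dev/null; python3 st.py 3; python3 -m inch '[{"dx":0.0,"dy":0.0,"dz":-0.03,"twist":0.0,"claw":0.0},{"dx":0.0,"dy":0.0,"dz":-0.035,"twist":0.0,"claw":0.0},{"dx":0.0,"dy":-0.036,"dz":-0.015,"twist":0.0,"claw":0.0},{"dx":0.0,"dy":-0.036,"dz":-0.015,"twist":0.0,"claw":0.0},{"dx":0.0,"dy":-0.036,"dz":0.0,"twist":0.0,"claw":0.0}]' >/dev/null; python3 st.py 3
python3 - <<'E'
from rig import *
from h import *
for n in ("scene","side"):
    f=grab_frame(n);cv2.imwrite(f"pics/e_{n}.png",f["img"]);np.savez(f"e_{n}.npz",**f)
a=cv2.imread("pics/e_side.png");cv2.imwrite("pics/e_side_c.png",cv2.resize(a[130:390,150:460],None,fx=2.3,fy=2.3))
seeds={"scene":dict(round=(297,160),decoy=(344,186),oblong=(325,236),square=(408,252)),
"side":dict(round=(328,341),decoy=(268,294),oblong=(309,240),square=(224,214))}
from scipy.spatial.transform import Rotation as R
for n in seeds:
  P={}
  for t in "ae":
    f=dict(np.load(f"{t}_{n}.npz"))
    if np.size(f["rotation"])==4:f["rotation"]=R.from_quat(f["rotation"]).as_matrix()
    P[t]=cloud(f)
    hsv=cv2.cvtColor(f["img"],cv2.COLOR_BGR2HSV)
    for k,(u,v) in seeds[n].items():
        w=np.zeros((480,640),bool);w[v-24:v+30,u-24:u+25]=1
        Z=P[t][...,2];m=w&(Z>.041)&(Z<.068);b=w&(Z>.016)&(Z<.036)&(hsv[...,2]<100)
        mc=cv2.connectedComponentsWithStats(b.astype(np.uint8));i=1+np.argmax(mc[2][1:,4])
        print(n,t,k,"top z80",np.round(np.percentile(Z[m],80),4) if m.any() else None,"block centroid px",np.round(mc[3][i],1),mc[2][i][:4])
E
```

```text
t 10.85 p [0.4801 0.1911 0.0671] tip [0.48   0.1906 0.0451] F [-1.69  0.35  7.15] zax [-0.006 -0.023 -1.   ] M [0.061 0.326 0.007]
t 11.08 p [0.4803 0.1913 0.0754] tip [0.4802 0.1908 0.0534] F [0.61 0.04 0.54] zax [-0.005 -0.023 -1.   ] M [ 0.019 -0.046 -0.005]
t 11.65 p [0.3711 0.2105 0.1685] tip [0.3708 0.21   0.1465] F [ 1.2   0.64 -0.45] zax [-0.017 -0.025 -1.   ] M [ 0.079 -0.051 -0.019]
scene a round top z80 0.0583 block centroid px [297.3 170.3] [282 156  32  26]
scene a decoy top z80 0.059 block centroid px [343.7 195.4] [328 180  32  27]
scene a oblong top z80 0.058 block centroid px [325.  244.9] [305 225  42  37]
scene a square top z80 0.0588 block centroid px [406.3 262. ] [385 240  44  38]
scene e round top z80 0.0515 block centroid px [297.2 170.3] [282 156  32  26]
scene e decoy top z80 0.0589 block centroid px [345.9 192.9] [335 182  24  19]
scene e oblong top z80 0.0511 block centroid px [325.1 244.6] [305 225  42  37]
scene e square top z80 0.051 block centroid px [406.7 261.4] [385 240  45  39]
side a round top z80 0.0599 block centroid px [326.7 354.8] [304 332  46  39]
side a decoy top z80 0.0605 block centroid px [268.9 308.4] [244 285  49  39]
side a oblong top z80 0.06 block centroid px [308.1 252.1] [285 232  49  38]
side a square top z80 0.0603 block centroid px [223.8 228.1] [201 214  48  30]
side e round top z80 0.0523 block centroid px [326.8 354.4] [304 332  46  39]
side e decoy top z80 0.0606 block centroid px [269.2 308.6] [244 285  49  39]
side e oblong top z80 0.0528 block centroid px [308.1 252. ] [285 232  49  37]
side e square top z80 0.0523 block centroid px [223.6 228. ] [200 208  49  36]
```

View pics/e_side_c.png

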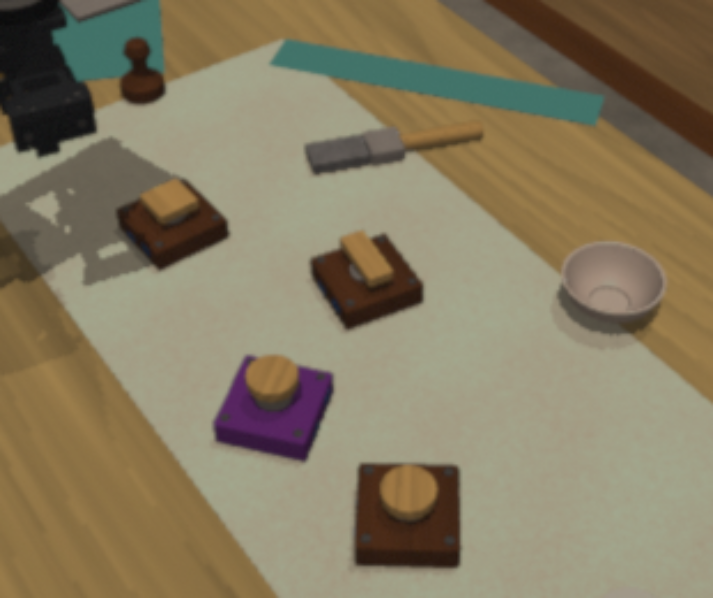

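View pics/e_scene.png

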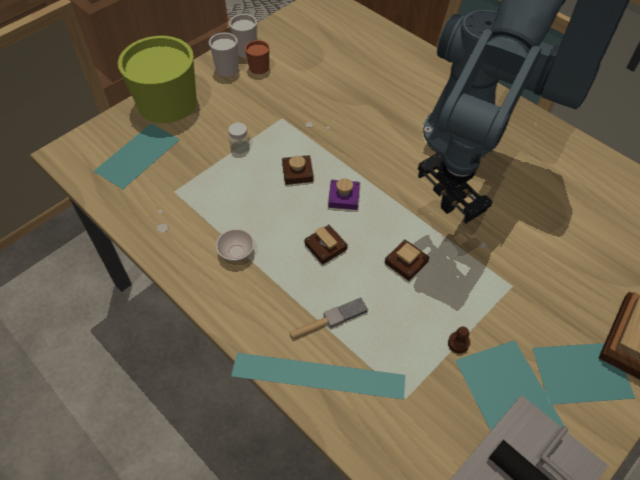

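Side crop: the round (408,490), oblong (365,258) and square (170,200) heads are all low, and the purple one (273,380) is still up. The scene view shows the arm clear. Each printed head dropped 6.8–8 mm from its starting height, and the blocks' outlines are where they were. I'm handing in.

```bash
python3 -c "
from rig import *
print(close_job())"
```

```text
the job is handed in; nothing more can be done
None
```

I pressed the three stamps fully down with the shut fingertips, in order: round, oblong, square. The job is handed in, at about 12 s of the 48 s allowed, and no verdict was reported.

- **Force:** Pressing readings peaked at about 8.5, 7.1 and 7.2 N, under the 20 N limit. They were taken with the arm settled, so any brief peak between readings was not seen.
- **Stamps down:** At the end of each press the force rose as it should at the end stop. After release, the depth images put the heads 6.8 to 8 mm lower than at the start, at about 51–53 mm.
- **Blocks:** Their outlines in both cameras match the starting pictures to within about a pixel, apart from the square block's in the side view. There the measured patch's top edge came out 6 pixels higher, most likely because the lowered head and the arm's shadow changed what was picked out; its centre moved only about 0.2 pixel.
- **Left alone:** The purple look-alike's head is at its starting height. Its patch shifted 2 to 3 pixels in the scene view but not in the side view, so I take that as a colour-mask effect. The brush, dish, jar and hand stamp look undisturbed in the last pictures, though I did not measure them.

**Disagreements:** The depth heights read about 1–2 mm above the stated ones, which is within the calibration error. The tool also drifted to a tilt of 1–2° that the moves could not correct, and it showed no effect on the presses.

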